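Zero the dial gauge over the flange ring

ROBOT

A 6-joint arm with a two-finger parallel gripper is mounted at the origin on the work surface. World frame = base frame: x ahead of the robot, y to its left, z up, the work surface at z = 0. Lengths are in m, angles in rad, forces in N, time in s.
With the tool pointing down it reaches from about 0.35 to 0.975 m from the base axis. Payload 4.9 kg.
Tool frame: the origin (TCP) lies on the centre line of the jaws, within the pads' length; the fingertips stand 14 mm ahead of it and the grasp point (between the pads) lies 5 mm behind it; z points along the fingers, y is the line along which they close (so a half turn about z gives the same grasp; the last joint's range is limited). The gripper opens to 85 mm and grips with 20 to 120 N. Pads are 22 mm wide; open, the fingers measure 114 mm over their backs; the gripper's body (76 mm by 85 mm) begins 54 mm behind the grasp point. The pads swing forward as they close: fully open they stand 13 mm farther back than shut.
Start: joints at [-1.45, 0.053, 1.613, -0, 1.476, -0.119], TCP at [0.148, -0.607, 0.245] pointing down, gripper open.
Joint ranges: [-3.01, 3.01], [-1.01, 2.22], [0.06, 2.58], [-1.02, 4.17], [0.09, 2.62], [-3.14, 3.14]. Speed limits (rad/s): [2.57, 2.57, 3.14, 3.14, 3.14, 3.14].

INTERFACE

Orientations are given as a unit quaternion [w, x, y, z].
In Python, from plant import * gives the robot as it stands.
- The arm moves only by the tool send_rows, never from a script. Its argument "steps" is a list of rows, each an object with "translation": the shift along the tool's x, y, z in cm, a list of three; "delta_rot": the turn, a rotation vector about the tool's x, y, z in rad, a list of three; "jaw": the finger opening in cm, from 0 to 8.54. In form: [{"translation": [dx, dy, dz], "delta_rot": [rx, ry, rz], "jaw": jaw}, ...]. A call has exactly 8 rows; each row is the pose to reach, as a shift and turn from the pose commanded when the call began, along the tool's axes at that moment; what a row does not reach only later rows make up. A row lasts 1/10 s, in which the tool goes at most 50 mm and 8.59 degrees, less where a joint would pass 70% of its speed; a pose out of reach is approached as far as the arm can. A call with a gripper value outside its range is refused whole. The fingers move at their own pace and stop on an object; the grip force is fixed at half the most. Time passes only in rows, so rows that repeat a pose let the fingers close, or fill a call up. It gives the time, the measured TCP pose, the force, the opening and the grip force at its end, in the units of the state.
- state(): the state, without advancing time (a new reading comes with each control period).
- grab_frame(name): name is "side" or "top"; returns a dict with "pixels" (384x512x3 uint8, blue, green, red), "range_z" (384x512 float32, m along the optical axis (not along the pixel's ray), 0 where there is no reading), "fx", "fy", "cx", "cy" (pixels), "dist" ([k1, k2, p1, p2, k3] as OpenCV has them; the pictures are not rectified), "rvec" (rotation vector, rad) and "tvec" (3), from world to camera coordinates, as OpenCV has them. Camera axes: x right, y down, z forward; pixel columns grow to the right and rows downward; lengths in m; the calibration is good to about 2 mm. A picture is of the moment at which its call begins.
- job_done(): hands the job in; it is judged then, once.
The state is a dict: "time": time; "joint_pos": joint angles; "joint_vel": joint speeds; "joint_efforts": joint torques, N m; "tool_pos": TCP position; "tool_rot": TCP orientation; "contact_force": force on the tool from outside, world axes, zero at the start; "ft_torque": the same for the moment, N m; "gripper_width": opening from 0.0 (shut) to 1.0 (fully open); "grasp_force": force on a finger pad.
Only numpy, scipy, OpenCV 4.12 (cv2) and the standard library are available. Lean on these libraries where they do the work, as an engineer would, in place of code of your own. Each camera call takes 0.05 s, during which the arm holds its last target. There are 200 camera calls.

TASK

Two dial gauges lie face up on blue stands on the fitting bench. On the one that measures the bored flange ring, grip the black knurled bezel and turn it until its red zero mark lies at the tip of the black needle, then let go. Leave the bezel of the other gauge, the one over the copper block, as it is.

Things in the scene. Friction and masses are not known exactly. Their poses are not given: they have to be found in the camera images.
- bezel (a joint): Angle (rad) of the bezel, with its scale, of the gauge to be zeroed. 0 = red zero mark at the needle's tip; positive = bezel stands turned counterclockwise seen from above, so turn it clockwise by this angle. Starts between 0.5 and 1.45; turns on past zero to -2.6 without a click or stop at zero, and stays where it is left (dry friction 0.1 N m).
- bezel_grip (a point): Centre of that bezel: on its upright axis, half-way up, 128 mm above the bench. The bezel is a round black knurled rim, 56 mm in diameter and 24 mm high, around a white face; fingers may close on it along any horizontal direction. Under it: a can 44 mm wide and 23 mm high, then a level arm, its top 31 mm below this point. The frame turns with the bezel: z up, red mark at -x.
- stand: Blue stand of that gauge, fixed to the bench, base 190 x 140 x 18 mm; origin on the bench below the bezel's axis, z up, column at +x (62 mm), black needle (20 mm, from the dial's centre) pointing to -x. Nothing on it is higher than the bezel. It carries the flange ring: pale metal, 116 mm outside, 64 mm bore, 40 mm high, eight dark bolt holes, centre 42 mm to -x, partly under the dial.
- spare_bezel_mark (a point): Red zero mark on the rim of the other gauge's bezel (same stand and gauge, but over a rectangular copper-coloured block 70 x 85 x 40 mm), on the rim's top, 25 mm from that bezel's axis and 140 mm above the bench. It must stay where it is.

How it is judged:
By the outcome, as a careful person would: the job done as asked, in the order asked, and still so for the second after the job is handed in, with the robot touching nothing.
It also fails if it takes over 32 s, if anything falls off the work surface, if the arm or the gripper's body presses on something with over 40 N, if the wrist force passes 120 N, or if a joint passes its speed limit or range.

## Working session

There is one attempt and no reset: what is moved stays moved. The work goes in short steps, Python scripts to look and compute and a tool call to move; the robot and the scene stay as the last step left them, time stands still between calls to the robot, and variables do not carry over. Pictures are saved under pics/ and viewed, at most 10 in all, crops included, and the job is handed in when it is done.

Besides the shell and the picture viewer there is one more tool, called after ">>>" in YAML: its name, and indented under it one key for each argument. send_rows: Moves the arm, as the interface text tells. Its arguments: {"type":"object","properties":{"steps":{"type":"array","items":{"type":"object","properties":{"translation":{"type":"array","items":{"type":"number"}},"delta_rot":{"type":"array","items":{"type":"number"}},"jaw":{"type":"number"}}}}},"required":["steps"]}

```bash
mkdir -p pics; cat > h.py <<'E'
from plant import *
import numpy as np, cv2
def cal(f):
    K=np.array([[f['fx'],0,f['cx']],[0,f['fy'],f['cy']],[0,0,1.]]); R=cv2.Rodrigues(np.array(f['rvec'],float))[0]
    return K,np.array(f['dist'],float),R,np.array(f['tvec'],float).ravel()
def onplane(f,uv,z):
    K,d,R,t=cal(f); p=cv2.undistortPoints(np.array(uv,float).reshape(-1,1,2),K,d).reshape(-1,2)
    r=np.c_[p,np.ones(len(p))]@R; c=-R.T@t
    return c+r*((z-c[2])/r[:,2])[:,None]
def proj(f,P):
    K,d,R,t=cal(f); return cv2.projectPoints(np.array(P,float).reshape(-1,1,3),np.array(f['rvec'],float),t,K,d)[0].reshape(-1,2)
E
python3 - <<'E'
from h import *
for n in ('top','side'):
    f=grab_frame(n); cv2.imwrite(f'pics/{n}0.png',f['pixels']); K,d,R,t=cal(f); print(n,-R.T@t,K[0,0])
print(state())
E
```

```text
top [ 0.45086496 -0.01028848  1.12480825] 443.9822350848533
side [ 0.37826912 -0.85544112  0.67429758] 481.26798244255195
{'time': 0.1, 'joint_pos': array([-1.44997623e+00,  5.32890066e-02,  1.61415736e+00,  9.39417143e-07,
        1.47598702e+00, -1.18997747e-01]), 'joint_vel': array([ 0.001211  , -0.00234115, -0.00253535, -0.0001338 , -0.00128302,
       -0.00176441]), 'joint_efforts': array([ 3.57088447e-04, -3.94901562e+01, -3.71364212e+01, -1.29063028e-04,
        3.90363872e-03,  5.31376074e-06]), 'tool_pos': array([ 0.1483907 , -0.60657845,  0.24418667]), 'tool_rot': array([-9.20364341e-04,  9.92819120e-01,  1.19621691e-01, -3.71056717e-07]), 'contact_force': array([-0.14284673,  0.63979919,  0.39304896]), 'ft_torque': array([ 0.00101936,  0.01177679, -0.00191018]), 'grasp_force': 0.0, 'gripper_width': 1.000998139494547}
```

View pics/top0.png

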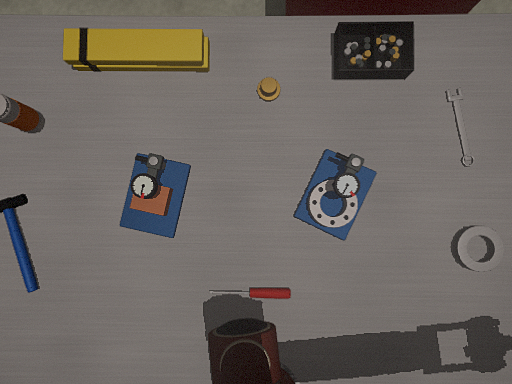

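View pics/side0.png

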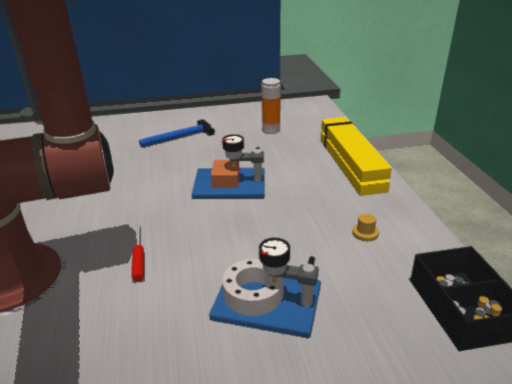

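The target gauge, over the ring, is at about (347,186) in the top view and (274,250) in the side view. The copper one is at (145,187) in the top view.

```bash
python3 - <<'E'
from h import *
f=grab_frame('top'); im=f['pixels']; g=grab_frame('side')
a=cv2.resize(im[130:250,280:400],(600,600),interpolation=cv2.INTER_CUBIC)[:, :400*2]
b=cv2.resize(g['pixels'][225:335,205:335],(709,600),interpolation=cv2.INTER_CUBIC)
cv2.imwrite('pics/a1.png',cv2.resize(im[165:210,320:380],(800,600),interpolation=cv2.INTER_CUBIC)); cv2.imwrite('pics/b1.png',cv2.resize(g['pixels'][230:275,245:305],(800,600),interpolation=cv2.INTER_CUBIC))
for n,F,(u0,u1,v0,v1) in (('top',f,(325,370,168,206)),('side',g,(252,298,234,276))):
    p=F['pixels'][v0:v1,u0:u1].astype(int); mx=p.max(2);mn=p.min(2)
    red=(p[...,2]>110)&(p[...,2]-p[...,:2].max(2)>60)
    vs,us=np.nonzero(red); w=(p[...,2]-p[...,:2].max(2))[red]
    uv=[(np.average(us,weights=w)+u0,np.average(vs,weights=w)+v0)]
    print(n,'red',len(us),uv,onplane(F,uv,.140))
    z=F['range_z'][v0:v1,u0:u1]; V,U=np.mgrid[v0:v1,u0:u1]; K,d,R,t=cal(F)
    q=cv2.undistortPoints(np.c_[U.ravel(),V.ravel()].astype(float).reshape(-1,1,2),K,d).reshape(-1,2)
    P=(np.c_[q,np.ones(len(q))]*z.reshape(-1,1)-t)@R
    k=(P[:,2]>.130)&(P[:,2]<.150)
    xy=P[k,:2]; c,r=cv2.minEnclosingCircle(xy.astype(np.float32)); print('dial',k.sum(),c,r,xy.mean(0),P[k,2].mean())
p=im.astype(int); blue=((p[...,0]>90)&(p[...,0]-p[...,2]>50)).astype(np.uint8); blue[:,:280]=0;blue[:,390:]=0
c=np.argwhere(blue)[:,::-1]
W=onplane(f,c,.018)[:,:2].astype(np.float32); r=cv2.minAreaRect(W); print(r); print(cv2.boxPoints(r))
E
```

```text
top red 14 [(np.float64(352.0105857445307), np.float64(193.34580098800282))] [[ 0.51015789 -0.20670742  0.14      ]]
dial 524 (0.5295708179473877, -0.1954442262649536) 0.02831491269171238 [ 0.52936272 -0.19518361] 0.13724418346000145
side red 16 [(np.float64(264.0229943791518), np.float64(252.58456821665814))] [[ 0.50868425 -0.21356976  0.14      ]]
dial 616 (0.528928816318512, -0.19989803433418274) 0.02989598736166954 [ 0.5287508  -0.20122525] 0.13624856037704453
((0.516084611415863, -0.18941570818424225), (0.13493838906288147, 0.18505871295928955), 64.57923889160156)
[[ 0.40355197 -0.21063316]
 [ 0.57069325 -0.2900719 ]
 [ 0.6286173  -0.16819826]
 [ 0.46147597 -0.08875951]]
```

View pics/a1.png

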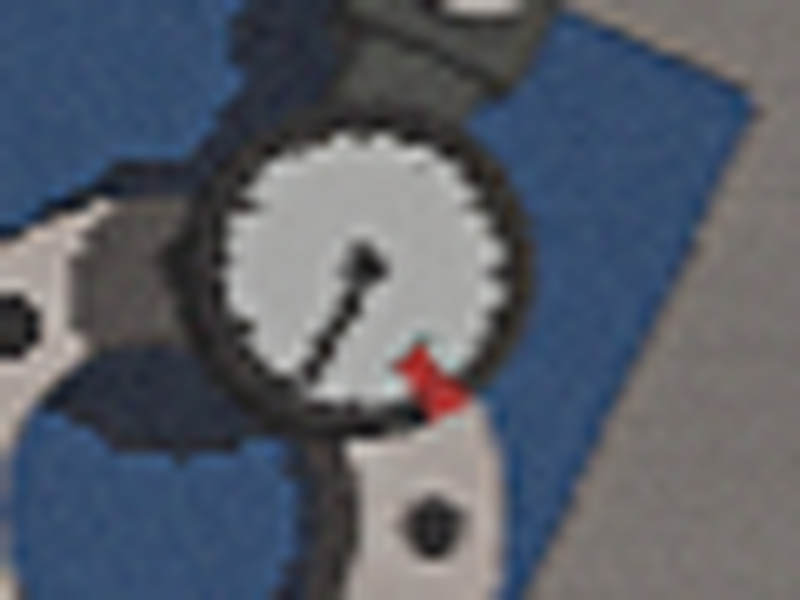

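View pics/b1.png

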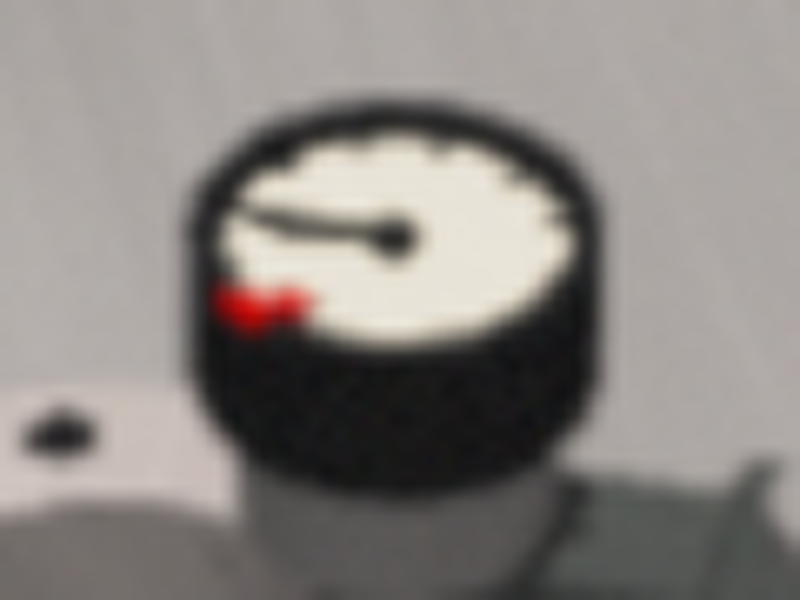

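Red lies about 31° right of image-down, and the needle (also the stand's −x) about 25° left of it. That makes bezel ≈ 0.97 rad. Next I refine the centre from the white face.

```bash
python3 - <<'E'
from h import *
from scipy.spatial.transform import Rotation as Ro
C=[]
for n,(u0,u1,v0,v1) in (('top',(333,362,172,198)),('side',(258,292,238,262))):
    F=grab_frame(n); p=F['pixels'].astype(int); S=p[v0:v1,u0:u1]
    w=((S.min(2)>130)&(S.max(2)-S.min(2)<40)).astype(np.uint8)
    nl,l,st,_=cv2.connectedComponentsWithStats(w); i=1+np.argmax(st[1:,4])
    w=cv2.convexHull(np.argwhere(l==i)[:,::-1].astype(np.int32))
    e=onplane(F,w.reshape(-1,2)+[u0,v0],.140)[:,:2].astype(np.float32)
    (cx,cy),ax,_=cv2.fitEllipse(e); print(n,st[i],cx,cy,ax)
    S=S; red=np.clip(S[...,2]-S[...,:2].max(2)-40,0,None); V,U=np.mgrid[v0:v1,u0:u1]
    r=onplane(F,[[(U*red).sum()/red.sum(),(V*red).sum()/red.sum()]],.140)[0,:2]; d=r-[cx,cy]; print('red ang',np.degrees(np.arctan2(d[1],d[0])),np.hypot(*d))
    C.append((cx,cy))
c=np.mean(C,0); s=state(); R=Ro.from_quat(s['tool_rot'],scalar_first=True).as_matrix()
print(c,R.T@(np.r_[c,.245]-s['tool_pos'])*100)
E
```

```text
top [  4   3  20  20 273] 0.52933269739151 -0.1946004033088684 (0.04328363761305809, 0.04390567168593407)
red ang -148.12716756938244 0.02262513178107798
side [  4   2  26  16 270] 0.5293663144111633 -0.20319810509681702 (0.04180653765797615, 0.04413709416985512)
red ang -153.75545055999808 0.02319806902139204
[ 0.52934951 -0.19889925] [ 4.66932510e+01 -3.05847720e+01  1.37496192e-02]
```

>>> send_rows:
  steps:
    - {"translation":[2,-1.3,0],"delta_rot":[0,0,0],"jaw":8.5}
    - {"translation":[5.3,-3.5,0],"delta_rot":[0,0,0],"jaw":8.5}
    - {"translation":[8.6,-5.7,0],"delta_rot":[0,0,0],"jaw":8.5}
    - {"translation":[12,-7.9,0],"delta_rot":[0,0,0],"jaw":8.5}
    - {"translation":[15.3,-10.1,0],"delta_rot":[0,0,0],"jaw":8.5}
    - {"translation":[18.6,-12.3,0],"delta_rot":[0,0,0],"jaw":8.5}
    - {"translation":[22,-14.5,0],"delta_rot":[0,0,0],"jaw":8.5}
    - {"translation":[25.3,-16.7,0],"delta_rot":[0,0,0],"jaw":8.5}

```text
time: 1.1
tool_pos: [0.3555, -0.3834, 0.2454]
tool_rot: [0.0, 0.993, 0.12, 0.0]
contact_force: [-0.4, 0.3, -0.8]
gripper_width: 0.998
grasp_force: 0.0
```

>>> send_rows:
  steps:
    - {"translation":[3.3,-2.2,0],"delta_rot":[0,0,0.05],"jaw":8.5}
    - {"translation":[6.6,-4.4,0],"delta_rot":[0,0,0.1],"jaw":8.5}
    - {"translation":[10,-6.6,0],"delta_rot":[0,0,0.15],"jaw":8.5}
    - {"translation":[13.3,-8.8,1],"delta_rot":[0,0,0.19],"jaw":8.5}
    - {"translation":[16.6,-11,2],"delta_rot":[0,0,0.19],"jaw":8.5}
    - {"translation":[19.5,-12.9,3],"delta_rot":[0,0,0.19],"jaw":8.5}
    - {"translation":[21.4,-14.1,4.5],"delta_rot":[0,0,0.19],"jaw":8.5}
    - {"translation":[21.4,-14.1,4.5],"delta_rot":[0,0,0.19],"jaw":8.5}

```text
time: 1.9
tool_pos: [0.529, -0.1943, 0.1977]
tool_rot: [-0.001, 1.0, 0.027, -0.002]
contact_force: [0.3, -0.3, -1.5]
gripper_width: 0.994
grasp_force: 0.0
```

```bash
python3 - <<'E'
from h import *
s=state(); print({k:s[k] for k in('time','tool_pos','tool_rot','joint_pos','contact_force')})
f=grab_frame('side'); t=grab_frame('top'); im=np.hstack([cv2.resize(F['pixels'][v:v+150,u:u+100],(400,600),interpolation=cv2.INTER_CUBIC) for F,u,v in((f,225,150),(t,300,110))])
p=proj(f,[s['tool_pos'],s['tool_pos']+[0,0,-.014]]); print(p, proj(t,[s['tool_pos']]))
cv2.imwrite('pics/c2.png',im)
E
```

```text
{'time': 1.9, 'tool_pos': array([ 0.52901067, -0.19433374,  0.19767738]), 'tool_rot': array([-0.00133221,  0.9996397 ,  0.02674763, -0.00180413]), 'joint_pos': array([-4.84358060e-01, -5.64313393e-02,  1.80243259e+00,  5.67199335e-04,
        1.40004186e+00,  1.03283887e+00]), 'contact_force': array([ 0.32905368, -0.25155156, -1.4671892 ])}
[[272.90563854 217.79327298]
 [272.91305841 224.40558488]] [[351.51114496 182.62780484]]
```

View pics/c2.png

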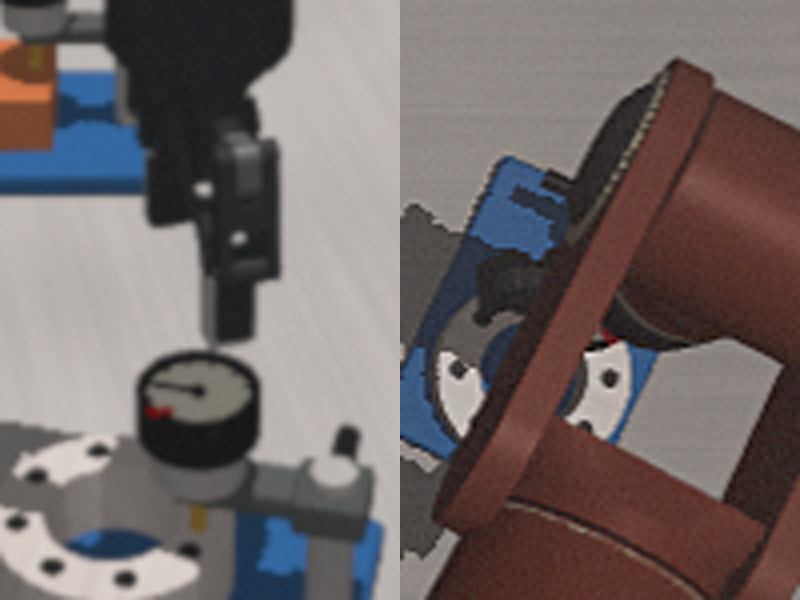

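The picture shows the gripper above the dial. The near fingertip is around side pixel (282,235) and the far one around (266,205). I'll compare these with their projections to check the side camera.

```bash
python3 - <<'E'
from h import *
s=state(); f=grab_frame('side'); T=s['tool_pos']; y=np.array([.0535,-.999,0]); x=np.array([.999,.0535,0])
for sg in(1,-1):
  for r in (.0425,.057):
    for w in (-.011,.011): print(sg,r,w,proj(f,[T+sg*r*y+w*x+[0,0,-.001]]).round(1), proj(f,[T+sg*r*y+w*x+[0,0,-.014]]).round(1))
for y in(-.1946,-.196,-.198,-.2): 
  a=np.linspace(0,6.28,60); q=proj(f,np.c_[.5293+.028*np.cos(a),y+.028*np.sin(a),0*a+.14]); print(y,q.min(0),q.max(0),proj(f,[.5293,y,.14]))
E
```

```text
1 0.0425 -0.011 [[273.7 233.5]] [[273.7 239.8]]
1 0.0425 0.011 [[286.6 231.3]] [[286.5 237.6]]
1 0.057 -0.011 [[276.2 238.7]] [[276.2 245.1]]
1 0.057 0.011 [[289.3 236.5]] [[289.1 242.8]]
-1 0.0425 -0.011 [[260.5 205.8]] [[260.6 211.8]]
-1 0.0425 0.011 [[272.4 203.9]] [[272.4 209.9]]
-1 0.057 -0.011 [[258.5 201.5]] [[258.6 207.5]]
-1 0.057 0.011 [[270.2 199.7]] [[270.3 205.6]]
-0.1946 [257.42991656 234.85462332] [288.8737741 254.4281728] [[273.12886804 244.36863613]]
-0.196 [257.58443452 235.30716364] [289.07146218 254.93417122] [[273.3047733 244.8467811]]
-0.198 [257.80590867 235.95574394] [289.35482003 255.65951091] [[273.55690491 245.53212366]]
-0.2 [258.02825127 236.6068009 ] [289.63929725 256.38779031] [[273.81002821 246.2201612 ]]
```

>>> send_rows:
  steps:
    - {"translation":[0,0.4,1.5],"delta_rot":[0,0,0],"jaw":8.5}
    - {"translation":[0,0.4,3],"delta_rot":[0,0,0],"jaw":8.5}
    - {"translation":[0,0.4,4.5],"delta_rot":[0,0,0],"jaw":8.5}
    - {"translation":[0,0.4,6],"delta_rot":[0,0,0],"jaw":8.5}
    - {"translation":[0,0.4,7],"delta_rot":[0,0,0],"jaw":8.5}
    - {"translation":[0,0.4,7.7],"delta_rot":[0,0,0],"jaw":8.5}
    - {"translation":[0,0.4,7.7],"delta_rot":[0,0,0],"jaw":8.5}
    - {"translation":[0,0.4,7.7],"delta_rot":[0,0,0],"jaw":8.5}

```text
time: 2.85
tool_pos: [0.5294, -0.201, 0.1236]
tool_rot: [0.0, 1.0, 0.025, 0.0]
contact_force: [-0.3, 0.1, -0.4]
gripper_width: 0.998
grasp_force: 0.0
```

>>> send_rows:
  steps:
    - {"translation":[0,0,0],"delta_rot":[0,0,0],"jaw":6.6}
    - {"translation":[0,0,0],"delta_rot":[0,0,0],"jaw":6.5}
    - {"translation":[0,0,0],"delta_rot":[0,0,0],"jaw":6.4}
    - {"translation":[0,0,0],"delta_rot":[0,0,0],"jaw":6.3}
    - {"translation":[0,0,0],"delta_rot":[0,0,0],"jaw":6.2}
    - {"translation":[0,0,0],"delta_rot":[0,0,0],"jaw":6.1}
    - {"translation":[0,0,0],"delta_rot":[0,0,0],"jaw":6.0}
    - {"translation":[0,0,0],"delta_rot":[0,0,0],"jaw":6.0}

```text
time: 3.65
tool_pos: [0.5294, -0.1996, 0.124]
tool_rot: [-0.002, 1.0, 0.025, 0.0]
contact_force: [-1.2, 6.0, 5.0]
gripper_width: 0.705
grasp_force: 3.3
```

```bash
python3 - <<'E'
from h import *
s=state(); print(s)
f=grab_frame('side')
cv2.imwrite('pics/d2.png',cv2.resize(f['pixels'][180:280,215:345],(780,600),interpolation=cv2.INTER_CUBIC))
E
```

```text
{'time': 3.65, 'joint_pos': array([-0.49340509,  0.01945036,  1.85711214,  0.00303482,  1.26635721,
        1.02644037]), 'joint_vel': array([-0.00021175, -0.00011517,  0.00057336, -0.0031303 , -0.00247016,
        0.00081363]), 'joint_efforts': array([-3.25435549e+00, -3.28108907e+01, -3.37033582e+01, -1.39031868e+00,
       -1.10694889e+00,  1.72514201e-02]), 'tool_pos': array([ 0.52936854, -0.19955696,  0.12396511]), 'tool_rot': array([-1.58587038e-03,  9.99685759e-01,  2.50169733e-02,  1.41555624e-04]), 'contact_force': array([-1.20639809,  6.02032664,  4.98700896]), 'ft_torque': array([ 1.14369727,  0.18499538, -0.01136506]), 'grasp_force': 3.270341232419014, 'gripper_width': 0.7052295606819062}
```

View pics/d2.png

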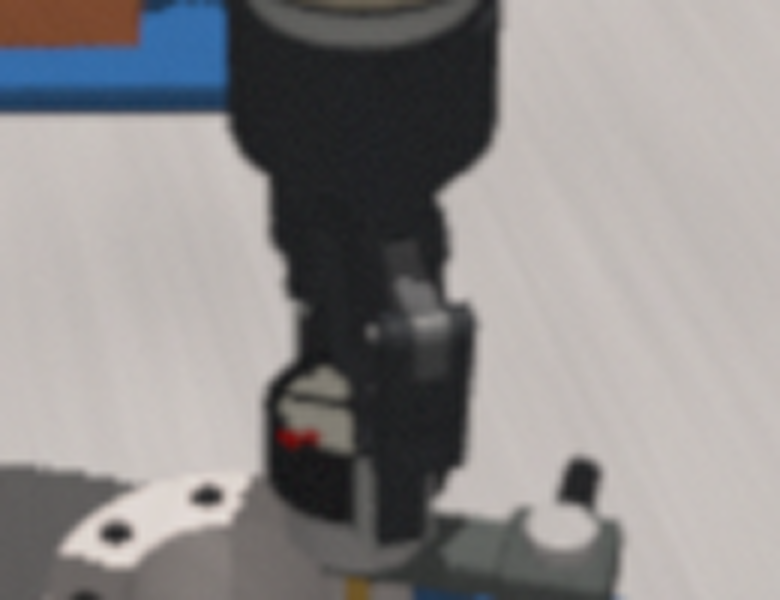

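The far finger touched first (+y force at a 60 mm opening), so the bezel centre is at y ≈ −0.1975. I'll shift by 3.5 mm and close.

>>> send_rows:
  steps:
    - {"translation":[0,-0.2,0.1],"delta_rot":[0,0,0],"jaw":6.2}
    - {"translation":[0,-0.35,0.2],"delta_rot":[0,0,0],"jaw":6.2}
    - {"translation":[0,-0.35,0.2],"delta_rot":[0,0,0],"jaw":6.0}
    - {"translation":[0,-0.35,0.2],"delta_rot":[0,0,0],"jaw":5.8}
    - {"translation":[0,-0.35,0.2],"delta_rot":[0,0,0],"jaw":5.4}
    - {"translation":[0,-0.35,0.2],"delta_rot":[0,0,0],"jaw":5.0}
    - {"translation":[0,-0.35,0.2],"delta_rot":[0,0,0],"jaw":5.0}
    - {"translation":[0,-0.35,0.2],"delta_rot":[0,0,0],"jaw":5.0}

```text
time: 4.5
tool_pos: [0.5288, -0.1974, 0.1215]
tool_rot: [-0.0, 1.0, 0.025, -0.0]
contact_force: [-2.6, 1.7, 3.0]
gripper_width: 0.638
grasp_force: 62.7
```

>>> send_rows:
  steps:
    - {"translation":[0,0,0],"delta_rot":[0,0,0.12],"jaw":5.0}
    - {"translation":[0,0,0],"delta_rot":[0,0,0.25],"jaw":5.0}
    - {"translation":[0,0,0],"delta_rot":[0,0,0.38],"jaw":5.0}
    - {"translation":[0,0,0],"delta_rot":[0,0,0.51],"jaw":5.0}
    - {"translation":[0,0,0],"delta_rot":[0,0,0.64],"jaw":5.0}
    - {"translation":[0,0,0],"delta_rot":[0,0,0.77],"jaw":5.0}
    - {"translation":[0,0,0],"delta_rot":[0,0,0.88],"jaw":5.0}
    - {"translation":[0,0,0],"delta_rot":[0,0,0.95],"jaw":5.0}

```text
time: 5.3
tool_pos: [0.5288, -0.1975, 0.1215]
tool_rot: [0.0, 0.9, -0.436, -0.0]
contact_force: [-1.7, 2.0, 2.6]
gripper_width: 0.64
grasp_force: 62.6
```

```bash
python3 - <<'E'
from h import *
s=state(); print(s['tool_pos'],s['tool_rot'],s['contact_force'],s['ft_torque'],s['gripper_width'])
f=grab_frame('side')
cv2.imwrite('pics/e3.png',cv2.resize(f['pixels'][225:270,245:305],(800,600),interpolation=cv2.INTER_CUBIC))
E
```

```text
[ 0.52877302 -0.1975465   0.12150296] [ 1.72658226e-04  8.99711406e-01 -4.36485168e-01 -2.31620038e-04] [-1.73521912  2.04497113  2.55859922] [0.33279562 0.38353263 0.08760853] 0.6397114794614563
```

View pics/e3.png

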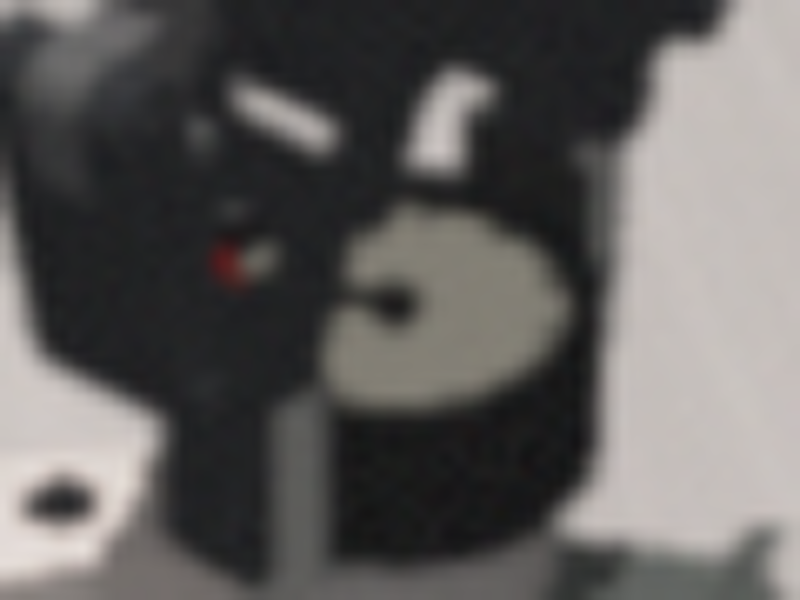

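The red mark shows through the fingers at about crop (228,262), near the needle line. I'll release, lift off and check.

>>> send_rows:
  steps:
    - {"translation":[0,0,0],"delta_rot":[0,0,0],"jaw":6.0}
    - {"translation":[0,0,0],"delta_rot":[0,0,0],"jaw":8.5}
    - {"translation":[0,0,0],"delta_rot":[0,0,0],"jaw":8.5}
    - {"translation":[0,0,0],"delta_rot":[0,0,0],"jaw":8.5}
    - {"translation":[0,0,-2],"delta_rot":[0,0,0],"jaw":8.5}
    - {"translation":[0,0,-5],"delta_rot":[0,0,0],"jaw":8.5}
    - {"translation":[0,0,-8],"delta_rot":[0,0,0],"jaw":8.5}
    - {"translation":[0,0,-10],"delta_rot":[0,0,0],"jaw":8.5}

```text
time: 6.15
tool_pos: [0.5297, -0.1979, 0.224]
tool_rot: [0.0, 0.9, -0.435, 0.002]
contact_force: [0.6, 0.0, -0.1]
gripper_width: 0.994
grasp_force: 0.0
```

>>> send_rows:
  steps:
    - {"translation":[0.7,4,0],"delta_rot":[0,0,0],"jaw":8.5}
    - {"translation":[1.4,8,0],"delta_rot":[0,0,0],"jaw":8.5}
    - {"translation":[2.1,12,0],"delta_rot":[0,0,0],"jaw":8.5}
    - {"translation":[2.8,16,0],"delta_rot":[0,0,0],"jaw":8.5}
    - {"translation":[3.5,20,0],"delta_rot":[0,0,0],"jaw":8.5}
    - {"translation":[4.2,24,0],"delta_rot":[0,0,0],"jaw":8.5}
    - {"translation":[4.6,26.5,0],"delta_rot":[0,0,0],"jaw":8.5}
    - {"translation":[4.6,26.5,0],"delta_rot":[0,0,0],"jaw":8.5}

```text
time: 6.95
tool_pos: [0.348, -0.4003, 0.2214]
tool_rot: [0.0, 0.9, -0.437, 0.0]
contact_force: [1.4, 1.0, -0.0]
gripper_width: 0.993
grasp_force: 0.0
```

```bash
cat > m.py <<'E'
from h import *
s=state(); print(s['tool_pos'],s['tool_rot'])
t=[];ims=[]
for n,(u0,u1,v0,v1) in (('top',(330,365,170,202)),('side',(256,292,236,264))):
    F=[grab_frame(n) for _ in range(4)]; p=np.mean([f['pixels'] for f in F],0); F=F[0]; S=p[v0:v1,u0:u1]
    V,U=np.mgrid[v0:v1,u0:u1]
    w=((S.min(2)>115)&(S.max(2)-S.min(2)<40)).astype(np.uint8)
    nl,l,st,_=cv2.connectedComponentsWithStats(w); i=1+np.argmax(st[1:,4])
    h=cv2.convexHull(np.argwhere(l==i)[:,::-1].astype(np.int32)).reshape(-1,2)+[u0,v0]
    (cx,cy),ax,_=cv2.fitEllipse(onplane(F,h,.14)[:,:2].astype(np.float32))
    red=np.clip(S[...,2]-S[...,:2].max(2)-40,0,None)
    r=onplane(F,[[(U*red).sum()/red.sum(),(V*red).sum()/red.sum()]],.14)[0,:2]; d=r-[cx,cy]
    # needle: dark pixels in annulus 4..17 mm from centre
    q=onplane(F,np.c_[U.ravel(),V.ravel()],.14)[:,:2]-[cx,cy]; k=(np.hypot(*q.T)>.004)&(np.hypot(*q.T)<.0165)
    dk=np.clip(150-S.max(2).ravel(),0,None)*k*(np.abs(np.ptp(S,axis=2)).ravel()<40); m=(q*dk[:,None]).sum(0)/dk.sum()
    print(n,(cx,cy),ax,'red',np.degrees(np.arctan2(d[1],d[0])),np.hypot(*d),'needle',np.degrees(np.arctan2(m[1],m[0])),np.hypot(*m))
    ims.append(cv2.resize(p[v0:v1,u0:u1].astype(np.uint8),(400,400),interpolation=cv2.INTER_CUBIC))
import sys; cv2.imwrite(sys.argv[1],np.hstack(ims))
E
python3 m.py pics/f4.png
```

```text
[ 0.34802892 -0.40033062  0.22141501] [ 4.94708931e-04  8.99524304e-01 -4.36870434e-01  7.29981483e-05]
top (0.52923184633255, -0.1955801248550415) (0.04419698938727379, 0.04552144929766655) red 153.88439696290138 0.023706103824277115 needle 153.12571372037874 0.009525357654283698
side (0.529071033000946, -0.2037031054496765) (0.04377182945609093, 0.04539051651954651) red 149.31470098793682 0.024514847607923416 needle 153.97020898392188 0.008569831865280698
```

View pics/f4.png

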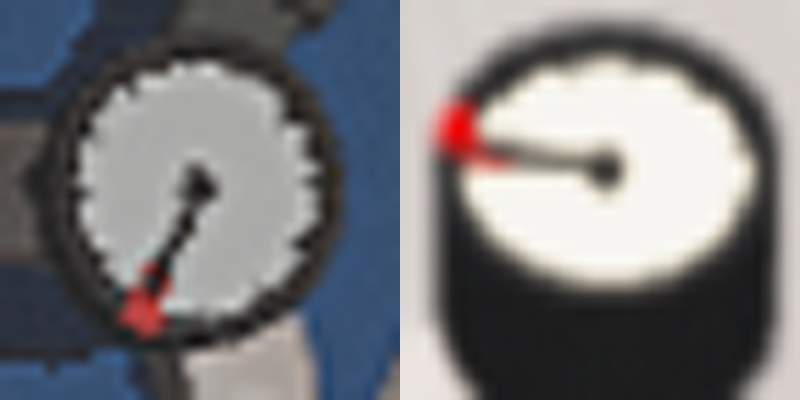

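The mark now lies at the needle in both views, to about 1–2°. One finer check follows: stand axis from the base edges and the red mark about the rim centre.

```bash
python3 - <<'E'
from h import *
for n,(u0,u1,v0,v1),B in (('top',(330,365,170,202),(285,385,140,250)),('side',(252,296,234,280),(205,335,255,340))):
    F=[grab_frame(n) for _ in range(8)]; p=np.mean([f['pixels'] for f in F],0); F=F[0]
    b0,b1,c0,c1=B; S=p[c0:c1,b0:b1]; m=((S[...,0]-S[...,2])>35).astype(np.uint8)
    h=cv2.convexHull(np.argwhere(m)[:,::-1].astype(np.int32)).reshape(-1,2)+[b0,c0]
    r=cv2.minAreaRect(onplane(F,h,.018)[:,:2].astype(np.float32)); print(n,'base',np.round(r[0],4),np.round(r[1],4),r[2])
    S=p[v0:v1,u0:u1]; V,U=np.mgrid[v0:v1,u0:u1]; red=S[...,2]-S[...,:2].max(2)
    w=np.clip(red-25,0,None)
    for z in(.14,):
        q=onplane(F,np.c_[U.ravel(),V.ravel()],z)[:,:2]; W=w.ravel(); k=W>0
        c=np.array([.0,.0])
        for c in ([.5292,-.1955],[.530,-.2027],[.5288,-.1975]):
            d=q-c; rr=np.hypot(*d.T); j=k&(rr>.0215)&(rr<.03); mm=(d*W[:,None])[j].sum(0)/W[j].sum(); print(c,np.degrees(np.arctan2(mm[1],mm[0])).round(1),np.hypot(*mm).round(4),j.sum(),k.sum())
    # needle line: dark pixels on white face
    L=S.max(2).astype(np.float32); f,(cx,cy)=None,proj(F,[[.5292,-.1955,.138] if n=='top' else [.530,-.2027,.138]])[0]
    q=onplane(F,np.c_[U.ravel(),V.ravel()],.138)[:,:2]; c=onplane(F,[[cx,cy]],.138)[0,:2]; d=q-c
    a=np.array([-.903,.429]); al=d@a; ac=d@np.array([-.429,-.903]); dk=np.clip(np.median(L[L>120])-20-L.ravel(),0,None)
    for lo,hi in((-.004,.004),(.004,.009),(.009,.014),(.012,.017)):
        j=(al>lo)&(al<hi)&(abs(ac)<.005); print('needle',lo,hi,np.round(1e3*(al[j]@dk[j])/dk[j].sum(),2),np.round(1e3*(ac[j]@dk[j])/dk[j].sum(),2))
E
```

```text
top base [ 0.5159 -0.1889] [0.137  0.1872] 64.64598846435547
[0.5292, -0.1955] 154.4 0.0245 11 17
[0.53, -0.2027] 140.9 0.027 13 17
[0.5288, -0.1975] 149.5 0.0249 12 17
needle -0.004 0.004 -0.5 0.14
needle 0.004 0.009 6.46 0.64
needle 0.009 0.014 11.71 -0.12
needle 0.012 0.017 14.26 -0.25
side base [ 0.5139 -0.2017] [0.1476 0.1883] 64.5195541381836
[0.5292, -0.1955] 166.7 0.023 15 28
[0.53, -0.2027] 151.8 0.0254 18 28
[0.5288, -0.1975] 161.6 0.0231 15 28
needle -0.004 0.004 1.32 -1.26
needle 0.004 0.009 6.6 -1.35
needle 0.009 0.014 11.88 -0.67
needle 0.012 0.017 14.62 -1.32
```

```bash
python3 -c "
from plant import *
print(job_done())"
```

```text
the job is handed in; nothing more can be done
None
```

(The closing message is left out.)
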